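# Show the apprentice the next carving step

## Task

Show the apprentice which tool to take and where to carve next: with the fingertips, point from above at the middle of the blue tool's handle, about 3 cm over it, and stay there for two seconds; then point in the same way at the middle of the one round boss of the clay ornament that has no spiral yet, stay two seconds, and finish still pointing there. Touch nothing at all, for the clay is soft, pick nothing up, and do not lower the fingertips over the finished spirals or the other two tools.

Things in the scene. Friction and masses are not known exactly. Their poses are not given: they have to be found in the camera images.
- bluetool_mid (a point): middle of the blue handle (half-way up) of the modelling tool to be used next: a straight blue plastic handle 100 x 12 x 10 mm along this frame's x, with a thin bent steel tip at +x. It lies loose on the small brown tool board (12 mm thick), so its top is 17 mm above the bench; the three tools lie side by side some 55 mm apart, in any order.
- blank_top (a point): centre of the flat top of the unfinished round boss: clay-coloured, 76 mm across, smooth on top, with no spiral. z is up. It is one of four such bosses fixed on the ornament, two on each side of its six-sided middle, neighbours 89 mm apart; any of the four places can be the unfinished one. Boss tops stand 71 to 83 mm above the bench, well above the rest of the clay except the six-sided middle with its raised frame and flower (up to 82 mm above the bench).
- scroll1_top (a point): centre of the flat top of a finished boss, 76 mm across, with a dark spiral on its top that stands 3 mm proud; z is up
- scroll2_top (a point): centre of the flat top of a finished boss, 76 mm across, with a dark spiral on its top that stands 3 mm proud; z is up
- scroll3_top (a point): centre of the flat top of a finished boss, 76 mm across, with a dark spiral on its top that stands 3 mm proud; z is up
- stick_mid (a point): middle of the plain wooden modelling stick, 150 x 13 x 6 mm, loose on the tool board (a bystander); x along the stick, z up
- scraper_mid (a point): middle of the red handle (95 x 14 x 12 mm) of the steel scraper, loose on the tool board (a bystander); x along the handle to the blade, z up
- ornament: the soft, unfired clay roof ornament on its pale board (board 280 x 400 x 15 mm); origin under the board's centre, which is also the centre of the six-sided middle with the flower; y along the board's long side. It is heavy and does not move.
- dish_mid (a point): centre, half-way up, of an empty white ceramic dish, 80 mm across, 35 mm high (a bystander), on the bench beyond the tools
Things that resemble listed ones, but are neither listed nor needed, are in the scene too. Leave any red look-alike of the part that bears blank_top alone. Of the things shaped like the part that bears bluetool_mid, the blue one is meant.

How it is judged:
On the way, in this order (a step that is already met when the one before it is completed fails the run):
1. the fingertips dwell just above the middle of the blue handle (horizontal distance between the grasp point and bluetool_mid below 0.025 m and z of the grasp point in the frame of bluetool_mid between 0.022 and 0.085 m), for 1.5 s.
2. the fingertips dwell just above the middle of the unfinished boss (horizontal distance between the grasp point and blank_top below 0.025 m and z of the grasp point in the frame of blank_top between 0.022 and 0.085 m), for 1.5 s.
At the end, for the whole second after the job is handed in: The grasp point between the pads (about 2 cm behind the fingertips) is still within 25 mm sideways of the centre of the unfinished boss and 22 to 85 mm above its top, which puts the fingertips clear of it by up to about 65 mm; tools and dish are within 8 mm of where they started (all of step 2 and distance of each of bluetool_mid, stick_mid, scraper_mid, dish_mid from where it was at the start of the episode below 0.008 m); the robot touches nothing.
It fails at once if the robot touches something (contact force between any of the fingers, the arm and anything else above 0.5 N).
It fails at once if a tool or the dish is lifted, carried or shifted by more than 8 mm (distance of any of bluetool_mid, stick_mid, scraper_mid, dish_mid from where it was at the start of the episode above 0.008 m).
It fails at once if the fingertips are brought down over the middle of a finished scroll, the wooden stick or the red scraper (grasp point within 20 mm sideways of it and less than 60 mm above it) ((horizontal distance between the grasp point and scroll1_top below 0.02 m and z of the grasp point in the frame of scroll1_top below 0.06 m) or (horizontal distance between the grasp point and scroll2_top below 0.02 m and z of the grasp point in the frame of scroll2_top below 0.06 m) or (horizontal distance between the grasp point and scroll3_top below 0.02 m and z of the grasp point in the frame of scroll3_top below 0.06 m) or (horizontal distance between the grasp point and stick_mid below 0.02 m and z of the grasp point in the frame of stick_mid below 0.06 m) or (horizontal distance between the grasp point and scraper_mid below 0.02 m and z of the grasp point in the frame of scraper_mid below 0.06 m)).
It also fails if it takes over 48 s, if anything falls off the work surface, if the arm or the gripper's body presses on something with over 40 N, if the wrist force passes 120 N, or if a joint passes its speed limit or range.

## Robot

A 6-joint arm with a two-finger parallel gripper is mounted at the origin on the work surface. World frame = base frame: x ahead of the robot, y to its left, z up, the work surface at z = 0. Lengths are in m, angles in rad, forces in N, time in s.
With the tool pointing down it reaches from about 0.375 to 0.975 m from the base axis. Payload 3.8 kg.
Tool frame: the origin (TCP) lies midway between the tips of the shut fingers; the grasp point (between the pads) lies 19 mm behind it; z points along the fingers, y is the line along which they close (so a half turn about z gives the same grasp; the last joint's range is limited). The gripper opens to 85 mm and grips with 20 to 120 N. Pads are 22 mm wide; open, the fingers measure 114 mm over their backs; the gripper's body (76 mm by 85 mm) begins 54 mm behind the grasp point. The pads swing forward as they close: fully open they stand 13 mm farther back than shut.
Start: joints at [1.105, 0.264, 1.604, -0, 1.274, -0.037], TCP at [0.281, 0.614, 0.231] pointing down, gripper open.
Joint ranges: [-2.63, 2.63], [-0.94, 2.18], [0.31, 2.57], [-1.31, 4.45], [0, 2.66], [-2.55, 2.55]. Speed limits (rad/s): [2.57, 2.57, 3.14, 3.14, 3.14, 3.14].

## Interface

Orientations are given as a rotation vector (axis times angle).
In Python, from workcell import bot gives the robot as it stands.
- The arm moves only by the tool servo_tool, never from a script. Its argument "series" is a list of rows, each a list of 7 numbers: the shift along the world's x, y, z in units of 0.15 m (1.0 is 0.15 m), then the turn, a rotation vector about the world's x, y, z in units of 180 degrees (1.0 is 180 degrees), then the closure, from 0 (fully open) to 1 (shut). A call has 1 to 20 rows; each row is the pose to reach, as a shift and turn from the pose commanded when the call began, turning the shorter way round; what a row does not reach only later rows make up. A row lasts 1/10 s, in which the tool goes at most 50 mm and 8.59 degrees, less where a joint would pass 70% of its speed; a pose out of reach is approached as far as the arm can. A call with a number of a shift or a turn outside -1 to 1 is refused whole. A call with a gripper value outside its range is refused whole. The fingers move at their own pace and stop on an object; "newtons" is the grip in N (left out, the last holds). Time passes only in rows, so rows that repeat a pose let the fingers close. It gives the time, the measured TCP pose, the force, the opening and the grip force at its end, in the units of the state.
- bot.read_state(): the state, without advancing time (a new reading comes with each control period).
- bot.read_camera(name): name is "scene" or "side" or "wrist"; returns the picture (384x512x3 uint8, red, green, blue); there is no depth.
- bot.camera_info(name): a dict with "vertical_fov" (degrees; the focal length in pixels is half the picture's height over the tangent of half this angle, whatever the lens; pixels are square), "cx", "cy" (the principal point, pixels), "R" (3x3) and "t" (3): a world point X has camera coordinates R X + t. Camera axes: x right, y down, z forward; pixel columns grow to the right and rows downward; lengths in m; the calibration is good to about 2 mm. A picture is of the moment at which its call begins: read the wrist's pose just before it. camera_info takes no time and is no camera call; for the wrist camera it gives the pose at the moment of the call.
- bot.finish_job(): hands the job in; it is judged then, once.
Trained networks look in the newest picture that a camera, given by its name, has taken for a name from the list of things; names that differ only in an ending like _2 or _b are one class to them, and where a whole thing is asked for, a point or a joint stands for the part that bears it (a point fixed in the world has none). Each returns a list of dicts, best first, with "score" (0 to 1); they miss things now and then, are a little off and sometimes report something else, mostly with a low value. They report only what shows in the picture. A call takes as long as a camera call. They do not tell look-alikes from the thing itself.
- bot.recognise(target, camera): "box" ([left, top, right, bottom] as shares, 0 to 1, of the picture: columns of its width, rows of its height, round what is visible of it).
- bot.trace(target, camera): "mask" (384x512 bool, what is visible of it) and "box" ([left, top, right, bottom] as shares, 0 to 1, of the picture: columns of its width, rows of its height, round what is visible of it).
- bot.mark_of(target, camera): "at" ([row, column] as shares, 0 to 1, of the picture: columns of its width, rows of its height: a listed point, or the origin of a listed thing).
The state is a dict: "time": time; "q": joint angles; "joint_vel": joint speeds; "joint_torque": joint torques, N m; "tool_pos": TCP position; "tcp_rot": TCP orientation; "wrist_force": force on the tool from outside, world axes, zero at the start; "torque": the same for the moment, N m; "width": opening from 0.0 (shut) to 1.0 (fully open); "grip_force": force on a finger pad.
Only numpy, scipy, OpenCV 4.12 (cv2) and the standard library are available. Lean on these libraries where they do the work, as an engineer would, in place of code of your own. Each camera call takes 0.05 s, during which the arm holds its last target. There are 200 camera calls.

## Working session

There is one attempt and no reset: what is moved stays moved. The work goes in short steps, Python scripts to look and compute and a tool call to move; the robot and the scene stay as the last step left them, time stands still between calls to the robot, and variables do not carry over. Pictures are saved under pics/ and viewed, at most 10 in all, crops included, and the job is handed in when it is done.

Besides the shell and the picture viewer there is one more tool, called after "Emit:" as name([rows], argument=value, ...), one row to a line, values as JSON. servo_tool: Moves the arm, as the interface text tells. Shifts and turns lie within -1 to 1; 1 stands for 0.15 m of shift or 180 degrees of turn. Its arguments: {"type":"object","properties":{"series":{"type":"array","items":{"type":"array","items":{"type":"number"}}},"newtons":{"type":"number"}},"required":["series"]}

```bash
mkdir -p pics; cat > h.py <<'E'
import numpy as np, cv2
from workcell import bot
def ray(cam,row,col,z):
    i=bot.camera_info(cam);R=np.array(i["R"]);t=np.array(i["t"])
    f=192/np.tan(np.radians(i["vertical_fov"])/2)
    d=R.T@np.array([(col-i["cx"])/f,(row-i["cy"])/f,1]);c=-R.T@t
    return c+d*(z-c[2])/d[2]
def snap(cam,name):
    p=bot.read_camera(cam);cv2.imwrite(f"pics/{name}.png",p[:,:,::-1]);return p
E
python3 - <<'E'
from h import *
ps=[]
for c in ("scene","side"):
    ps.append(snap(c,c))
    for n,z in (("bluetool_mid",.012+.005-.0),("blank_top",.077),("stick_mid",.015),("scraper_mid",.018),("scroll1_top",.077),("ornament",0),("dish_mid",.0175)):
        for r in bot.mark_of(n,c):
            a=r["at"];px=(a[0]*384,a[1]*512);print(c,n,round(r["score"],2),np.round(px),np.round(ray(c,*px,z),3))
cv2.imwrite("pics/a.png",cv2.resize(np.vstack(ps)[:,:,::-1],(400,600)))
s=bot.read_state();print(s["time"],s["tool_pos"],s["tcp_rot"])
E
```

```text
scene bluetool_mid 0.61 [191. 190.] [ 0.47  -0.342  0.017]
scene bluetool_mid 0.4 [171. 162.] [ 0.391 -0.481  0.017]
scene blank_top 0.95 [183. 393.] [0.325 0.328 0.077]
scene blank_top 0.57 [217. 385.] [0.493 0.314 0.077]
scene stick_mid 0.55 [200. 217.] [ 0.487 -0.236  0.015]
scene scraper_mid 0.47 [239. 325.] [0.572 0.146 0.018]
scene scraper_mid 0.44 [199. 202.] [ 0.497 -0.286  0.018]
scene scroll1_top 0.93 [221. 287.] [0.582 0.027 0.077]
scene ornament 0.75 [238. 327.] [0.553 0.151 0.   ]
scene ornament 0.21 [220. 289.] [0.503 0.017 0.   ]
scene dish_mid 0.91 [239. 198.] [ 0.672 -0.235  0.018]
side bluetool_mid 0.88 [345. 339.] [ 0.379 -0.486  0.017]
side bluetool_mid 0.75 [274. 314.] [ 0.47  -0.344  0.017]
side blank_top 0.73 [149. 108.] [0.326 0.347 0.077]
side blank_top 0.58 [131. 165.] [0.501 0.304 0.077]
side blank_top 0.19 [122. 193.] [0.594 0.28  0.077]
side stick_mid 0.59 [241. 285.] [ 0.491 -0.231  0.015]
side scraper_mid 0.65 [256. 304.] [ 0.49  -0.295  0.018]
side scroll1_top 0.82 [160. 242.] [0.581 0.026 0.077]
side ornament 0.84 [166. 209.] [0.545 0.147 0.   ]
side dish_mid 0.86 [206. 333.] [ 0.673 -0.241  0.017]
0.8 [0.28065137 0.61389386 0.23131909] [6.68385173e-01 3.06966218e+00 1.03707401e-04]
```

View pics/scene.png

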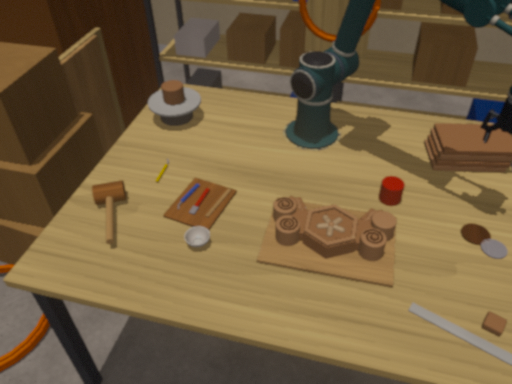

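View pics/side.png

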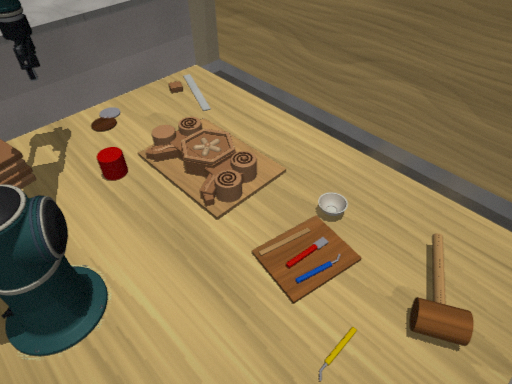

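The blue tool is at about px (188,193) in the scene picture and (316,272) in the side picture. The yellow one off the board is a look-alike. The smooth boss is at (385,217) in scene and (165,131) in side, with the red cylinder as decoy. The other three bosses carry spirals. I'll go via the ornament for a wrist look.

Emit:
servo_tool([
  [0.6,-1,0.5,0,0,0,1],
  [0.6,-1,0.5,0,0,0,1],
  [0.6,-1,0.5,0,0,0,1],
  [0.6,-1,0.5,0,0,0,1],
  [0.6,-1,0.5,0,0,0,1],
  [0.6,-1,0.5,0,0,0,1],
])

```text
time: 1.4
tool_pos: [0.3713, 0.4636, 0.3072]
tcp_rot: [0.672, 3.069, 0.003]
wrist_force: [-1.2, -0.1, -0.4]
width: 0.0
grip_force: 0.0
```

Emit:
servo_tool([
  [0.6,-1,0,0,0,0,1],
  [0.6,-1,0,0,0,0,1],
  [0.6,-1,0,0,0,0,1],
  [0.6,-1,0,0,0,0,1],
  [0.6,-1,0,0,0,0,1],
  [0.6,-1,0,0,0,0,1],
  [0.6,-1,0,0,0,0,1],
  [0.6,-1,0,0,0,0,1],
])

```text
time: 2.2
tool_pos: [0.4598, 0.3153, 0.3059]
tcp_rot: [-0.665, -3.07, 0.0]
wrist_force: [-0.6, -0.1, -0.1]
width: 0.001
grip_force: 0.0
```

```bash
python3 - <<'E'
from h import *
snap("wrist","w1")
for n,z in (("blank_top",.077),("scroll1_top",.077),("ornament",0)):
    for r in bot.mark_of(n,"wrist"):
        a=r["at"];px=(a[0]*384,a[1]*512);print(n,round(r["score"],2),np.round(px),np.round(ray("wrist",*px,z),3))
s=bot.read_state();print(s["time"],s["tool_pos"],s["q"],s["width"])
E
```

```text
blank_top 0.73 [192. 264.] [0.5   0.308 0.077]
blank_top 0.58 [ 59. 221.] [0.32  0.33  0.077]
scroll1_top 0.83 [304. 132.] [0.587 0.031 0.077]
ornament 0.65 [236. 199.] [0.552 0.157 0.   ]
2.4 [0.46021199 0.31463285 0.30623813] [ 5.54941127e-01  2.95902117e-03  1.76063237e+00  9.89269428e-05
  1.37808737e+00 -5.88410860e-01] 0.0003100898476795551
```

View pics/w1.png

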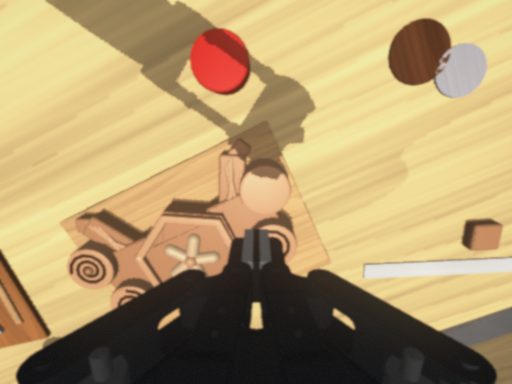

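The smooth boss is at px (264,188), world (0.500, 0.308). The other bosses show spirals. Next, the tools.

Emit:
servo_tool([
  [0,-1,0,0,0,0,1],
  [0,-1,0,0,0,0,1],
  [0,-1,0,0,0,0,1],
  [0,-1,0,0,0,0,1],
  [0,-1,0,0,0,0,1],
  [0,-1,0,0,0,0,1],
])

```text
time: 3.0
tool_pos: [0.4607, 0.1647, 0.3064]
tcp_rot: [0.668, 3.07, 0.001]
wrist_force: [-0.5, -0.2, 0.2]
width: -0.002
grip_force: 0.0
```

Emit:
servo_tool([
  [0,-1,0,0,0,0,1],
  [0,-1,0,0,0,0,1],
  [0,-1,0,0,0,0,1],
  [0,-1,0,0,0,0,1],
  [0,-1,0,0,0,0,1],
  [0,-1,0,0,0,0,1],
])

```text
time: 3.6
tool_pos: [0.4609, 0.0155, 0.3062]
tcp_rot: [-0.665, -3.07, -0.001]
wrist_force: [0.3, 0.3, -0.6]
width: -0.0
grip_force: 0.0
```

Emit:
servo_tool([
  [0,-1,0,0,0,0,1],
  [0,-1,0,0,0,0,1],
  [0,-1,0,0,0,0,1],
  [0,-1,0,0,0,0,1],
  [0,-1,0,0,0,0,1],
  [0,-1,0,0,0,0,1],
])

```text
time: 4.2
tool_pos: [0.4611, -0.1341, 0.3061]
tcp_rot: [-0.664, -3.07, -0.002]
wrist_force: [-0.0, 0.0, -0.3]
width: 0.002
grip_force: 0.0
```

Emit:
servo_tool([
  [0,-1,0,0,0,0,1],
  [0,-1,0,0,0,0,1],
  [0,-1,0,0,0,0,1],
  [0,-1,0,0,0,0,1],
  [0,-1,0,0,0,0,1],
  [0,-1,0,0,0,0,1],
  [0,-1,0,0,0,0,1],
  [0,-1,0,0,0,0,1],
])

```text
time: 5.0
tool_pos: [0.461, -0.2846, 0.3065]
tcp_rot: [0.665, 3.07, 0.0]
wrist_force: [-0.2, 0.2, -0.8]
width: -0.002
grip_force: 0.0
```

```bash
python3 - <<'E'
from h import *
snap("wrist","w2")
for n,z in (("bluetool_mid",.015),("stick_mid",.015),("scraper_mid",.018)):
    for r in bot.mark_of(n,"wrist"):
        a=r["at"];px=(a[0]*384,a[1]*512);print(n,round(r["score"],2),np.round(px),np.round(ray("wrist",*px,z),3))
s=bot.read_state();print(s["time"],s["tool_pos"],s["q"],s["width"])
E
```

```text
bluetool_mid 0.88 [184. 232.] [ 0.485 -0.341  0.015]
bluetool_mid 0.81 [165. 127.] [ 0.386 -0.483  0.015]
stick_mid 0.63 [160. 293.] [ 0.491 -0.233  0.015]
scraper_mid 0.78 [176. 259.] [ 0.491 -0.294  0.018]
5.2 [ 0.46077754 -0.28559731  0.30649072] [-6.00822394e-01 -2.75965386e-02  1.79038633e+00  1.84781430e-05
  1.37841621e+00 -1.74363132e+00] 0.0027583877833037905
```

View pics/w2.png

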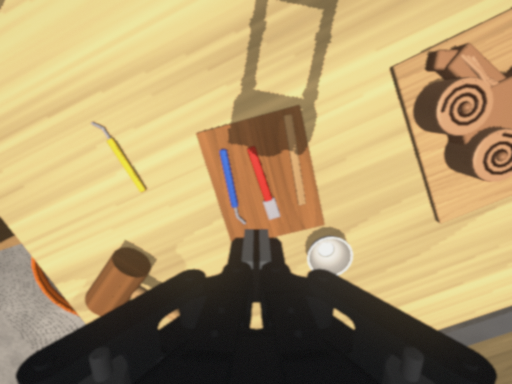

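The blue handle runs from px (223,150) to (235,207), with its tip at the bottom. I'll take its centre by colour.

```bash
python3 - <<'E'
from h import *
p=cv2.imread("pics/w2.png").astype(int)
m=(p[:,:,0]>p[:,:,2]+50)&(p[:,:,0]>90)
m[:, :200]=0;m[:,260:]=0;m[:140]=0;m[225:]=0
y,x=np.nonzero(m);c,s_,_=cv2.minAreaRect(np.c_[x,y].astype(np.int32));print(len(x),c,s_,ray("wrist",c[1],c[0],.017))
for r,cc in ((y.min(),x[y.argmin()]),(y.max(),x[y.argmax()])): print(r,cc,ray("wrist",r,cc,.017))
E
```

```text
357 (228.55291748046875, 177.98825073242188) (57.92042922973633, 6.290983200073242) [ 0.47348155 -0.34191871  0.017     ]
150 221 [ 0.427161   -0.33247826  0.017     ]
206 232 [ 0.51998261 -0.35834853  0.017     ]
```

Emit:
servo_tool([
  [0.08,-0.39,0,0,0,0,1],
  [0.08,-0.39,0,0,0,0,1],
  [0.08,-0.39,-1,0,0,0,1],
  [0.08,-0.39,-1,0,0,0,1],
  [0.08,-0.39,-1,0,0,0,1],
  [0.08,-0.39,-1,0,0,0,1],
  [0.08,-0.39,-1,0,0,0,1],
])

```text
time: 5.9
tool_pos: [0.4722, -0.3442, 0.156]
tcp_rot: [-0.668, -3.067, -0.002]
wrist_force: [1.0, -0.9, 0.9]
width: 0.0
grip_force: 0.0
```

Emit:
servo_tool([
  [0,0,-0.2,0,0,0,1],
  [0,0,-0.4,0,0,0,1],
  [0,0,-0.55,0,0,0,1],
  [0,0,-0.65,0,0,0,1],
  [0,0,-0.69,0,0,0,1],
  [0,0,-0.69,0,0,0,1],
])

```text
time: 6.5
tool_pos: [0.4736, -0.3453, 0.0541]
tcp_rot: [0.668, 3.068, -0.001]
wrist_force: [-0.1, 0.8, -0.1]
width: 0.001
grip_force: 0.0
```

Emit:
servo_tool([
  [0,0,0,0,0,0,1],
  [0,0,0,0,0,0,1],
  [0,0,0,0,0,0,1],
  [0,0,0,0,0,0,1],
  [0,0,0,0,0,0,1],
  [0,0,0,0,0,0,1],
  [0,0,0,0,0,0,1],
  [0,0,0,0,0,0,1],
  [0,0,0,0,0,0,1],
  [0,0,0,0,0,0,1],
  [0,0,0,0,0,0,1],
  [0,0,0,0,0,0,1],
  [0,0,0,0,0,0,1],
  [0,0,0,0,0,0,1],
  [0,0,0,0,0,0,1],
  [0,0,0,0,0,0,1],
  [0,0,0,0,0,0,1],
  [0,0,0,0,0,0,1],
  [0,0,0,0,0,0,1],
  [0,0,0,0,0,0,1],
])

```text
time: 8.5
tool_pos: [0.4726, -0.3446, 0.0528]
tcp_rot: [-0.668, -3.07, -0.0]
wrist_force: [-0.2, -0.5, 0.2]
width: 0.001
grip_force: 0.0
```

```bash
python3 - <<'E'
from h import *
p=snap("side","s2");cv2.imwrite("pics/s2c.png",cv2.resize(p[180:320,230:380,::-1],None,fx=4,fy=4,interpolation=cv2.INTER_CUBIC))
E
```

```text
(no output)
```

View pics/s2c.png

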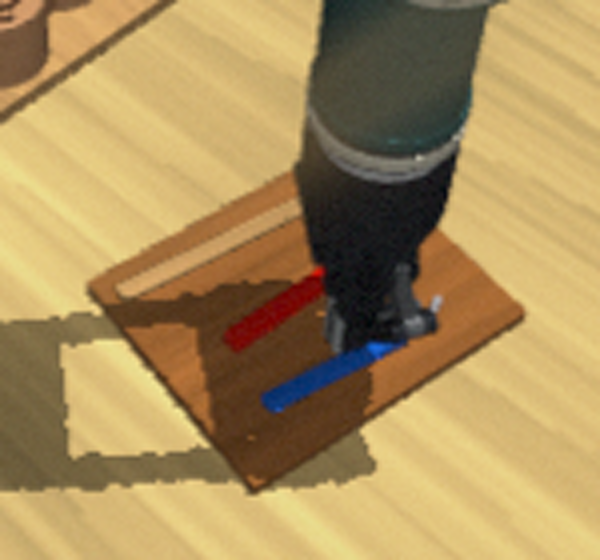

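The fingertips (crop px ~(340,345)) hover over the blue handle without touching it. Now up and over to the boss.

Emit:
servo_tool([
  [0,0,1,0,0,0,1],
  [0,0,1,0,0,0,1],
  [0,0,1,0,0,0,1],
  [0,0,1,0,0,0,1],
  [0,0,1,0,0,0,1],
])

```text
time: 9.05
tool_pos: [0.4738, -0.3455, 0.2052]
tcp_rot: [0.667, 3.065, -0.003]
wrist_force: [-0.3, 0.0, -0.3]
width: 0.001
grip_force: 0.0
```

Emit:
servo_tool([
  [0.18,1,0.67,0,0,0,1],
  [0.18,1,0.67,0,0,0,1],
  [0.18,1,0.67,0,0,0,1],
  [0.18,1,0.67,0,0,0,1],
  [0.18,1,0.67,0,0,0,1],
  [0.18,1,0.67,0,0,0,1],
])

```text
time: 9.65
tool_pos: [0.4991, -0.1941, 0.3015]
tcp_rot: [-0.665, -3.068, 0.0]
wrist_force: [-1.2, -0.3, -0.5]
width: 0.001
grip_force: 0.0
```

Emit:
servo_tool([
  [0,1,0,0,0,0,1],
  [0,1,0,0,0,0,1],
  [0,1,0,0,0,0,1],
  [0,1,0,0,0,0,1],
  [0,1,0,0,0,0,1],
  [0,1,0,0,0,0,1],
])

```text
time: 10.25
tool_pos: [0.4991, -0.0461, 0.3016]
tcp_rot: [-0.67, -3.067, 0.002]
wrist_force: [0.1, -0.1, -0.5]
width: -0.002
grip_force: 0.0
```

Emit:
servo_tool([
  [0,1,0,0,0,0,1],
  [0,1,0,0,0,0,1],
  [0,1,0,0,0,0,1],
  [0,1,0,0,0,0,1],
  [0,1,0,0,0,0,1],
  [0,1,0,0,0,0,1],
])

```text
time: 10.85
tool_pos: [0.4999, 0.1034, 0.3028]
tcp_rot: [-0.672, -3.068, 0.002]
wrist_force: [0.2, 0.2, -0.5]
width: -0.004
grip_force: 0.0
```

Emit:
servo_tool([
  [0,1,0,0,0,0,1],
  [0,1,0,0,0,0,1],
  [0,1,0,0,0,0,1],
  [0,1,0,0,0,0,1],
  [0,1,0,0,0,0,1],
  [0,1,0,0,0,0,1],
  [0,1,0,0,0,0,1],
])

```text
time: 11.55
tool_pos: [0.5002, 0.2533, 0.3033]
tcp_rot: [0.673, 3.069, -0.001]
wrist_force: [-1.3, -0.5, 1.1]
width: -0.0
grip_force: 0.0
```

Emit:
servo_tool([
  [0,0.35,0,0,0,0,1],
  [0,0.35,0,0,0,0,1],
  [0,0.35,0,0,0,0,1],
  [0,0.35,0,0,0,0,1],
  [0,0.35,0,0,0,0,1],
])

```text
time: 12.05
tool_pos: [0.4998, 0.3066, 0.3034]
tcp_rot: [0.67, 3.069, -0.001]
wrist_force: [0.3, 0.2, 0.6]
width: 0.002
grip_force: 0.0
```

Emit:
servo_tool([
  [0,0,-0.3,0,0,0,1],
  [0,0,-0.6,0,0,0,1],
  [0,0,-0.8,0,0,0,1],
  [0,0,-0.95,0,0,0,1],
  [0,0,-1,0,0,0,1],
  [0,0,-1,0,0,0,1],
])

```text
time: 12.65
tool_pos: [0.499, 0.3068, 0.1522]
tcp_rot: [-0.669, -3.068, 0.003]
wrist_force: [-0.1, -0.6, -0.2]
width: -0.0
grip_force: 0.0
```

Emit:
servo_tool([
  [0,0,-0.1,0,0,0,1],
  [0,0,-0.2,0,0,0,1],
  [0,0,-0.25,0,0,0,1],
  [0,0,-0.25,0,0,0,1],
  [0,0,-0.25,0,0,0,1],
  [0,0,-0.25,0,0,0,1],
  [0,0,-0.25,0,0,0,1],
  [0,0,-0.25,0,0,0,1],
])

```text
time: 13.45
tool_pos: [0.5, 0.3081, 0.1164]
tcp_rot: [0.668, 3.069, 0.001]
wrist_force: [0.3, -0.1, 0.4]
width: -0.002
grip_force: 0.0
```

```bash
python3 - <<'E'
from h import *
a=snap("side","s3")[80:210,90:250,::-1];b=snap("scene","c3")[130:260,300:460,::-1]
cv2.imwrite("pics/f.png",cv2.resize(np.hstack([a,b]),None,fx=2.5,fy=2.5,interpolation=cv2.INTER_CUBIC))
print(bot.read_state()["tool_pos"])
E
```

```text
[0.49984477 0.30799228 0.11613907]
```

View pics/f.png

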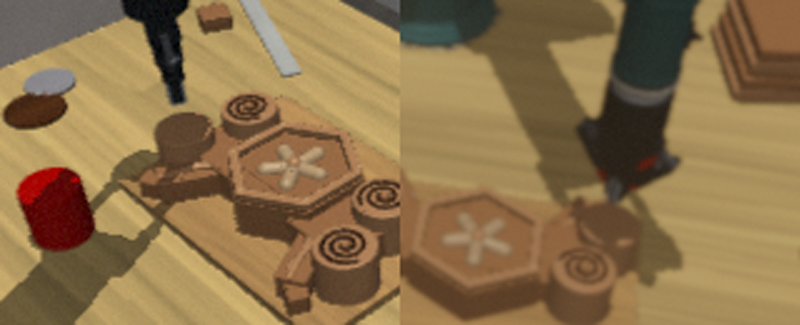

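The fingertips are above the middle of the smooth boss (side crop px (178,100) over boss (183,128); scene crop (615,197) over (612,220)). Three cameras agree on its position within 1 cm. Now I'll dwell and hand in.

Emit:
servo_tool([
  [0,0,0,0,0,0,1],
  [0,0,0,0,0,0,1],
  [0,0,0,0,0,0,1],
  [0,0,0,0,0,0,1],
  [0,0,0,0,0,0,1],
  [0,0,0,0,0,0,1],
  [0,0,0,0,0,0,1],
  [0,0,0,0,0,0,1],
  [0,0,0,0,0,0,1],
  [0,0,0,0,0,0,1],
  [0,0,0,0,0,0,1],
  [0,0,0,0,0,0,1],
  [0,0,0,0,0,0,1],
  [0,0,0,0,0,0,1],
  [0,0,0,0,0,0,1],
  [0,0,0,0,0,0,1],
  [0,0,0,0,0,0,1],
  [0,0,0,0,0,0,1],
  [0,0,0,0,0,0,1],
  [0,0,0,0,0,0,1],
])

```text
time: 15.55
tool_pos: [0.4997, 0.3079, 0.1158]
tcp_rot: [-0.668, -3.07, -0.0]
wrist_force: [-0.6, -0.5, 0.1]
width: 0.001
grip_force: 0.0
```

```bash
python3 -c "
from workcell import bot
print(bot.finish_job())"
```

```text
the job is handed in; nothing more can be done
None
```

The arm pointed at the blue handle for 2 s, then at the unfinished boss for over 2 s; I saw no sign of contact, and handed the job in at about 15.6 s still pointing there (no verdict was returned).

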